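Spread inlay blocks over the drying tray

ROBOT

A 6-joint arm with a two-finger parallel gripper is mounted at the origin on the work surface. World frame = base frame: x ahead of the robot, y to its left, z up, the work surface at z = 0. Lengths are in m, angles in rad, forces in N, time in s.
With the tool pointing down it reaches from about 0.4 to 0.825 m from the base axis. Payload 7 kg.
Tool frame: the origin (TCP) lies at the very end of the fingers, on their centre line; the grasp point (between the pads) lies 19 mm behind it; z points along the fingers, y is the line along which they close (so a half turn about z gives the same grasp; the last joint's range is limited). The gripper opens to 88 mm and grips with 3 to 60 N. Pads are 19 mm wide; open, the fingers measure 130 mm over their backs; the gripper's body (78 mm by 193 mm) begins 47 mm behind the grasp point.
Start: joints at [1.606, 0.359, 0.012, 0, -1.224, -0.288], TCP at [0.169, 0.654, 0.227] pointing down, gripper open.
Joint ranges: [-3.07, 3.07], [-1.43, 2.12], [-1.02, 1.25], [-3.03, 1.67], [-3.05, -0], [-3.03, 3.03]. Speed limits (rad/s): [2.39, 2.39, 3.01, 3.14, 3.14, 3.14].

INTERFACE

Orientations are given as [roll, pitch, yaw] about the fixed x, y, z axes, in that order (R = Rz(yaw) Ry(pitch) Rx(roll)).
In Python, from station import * gives the robot as it stands.
- The arm moves only by the tool servo_tool, never from a script. Its argument "moves" is a list of rows, each an object of numbers: "jaw": the opening, from 0 (shut) to 1 (fully open); "dx", "dy", "dz": the shift along the world's x, y, z in m; "roll": the turn about the world's z in degrees. A call has exactly 10 rows; each row shifts and turns the commanded pose from where the row before left it; what a row does not reach is not made up. A row lasts 1/8 s, in which the tool goes at most 62.5 mm and 10.7 degrees, less where a joint would pass 70% of its speed; a pose out of reach is approached as far as the arm can. A call with a gripper value outside its range is refused whole. The fingers move at their own pace and stop on an object; "newtons" is the grip in N (left out, the last holds). Time passes only in rows, so rows that do not move let the fingers close, or fill a call up. It gives the time, the measured TCP pose, the force, the opening and the grip force at its end, in the units of the state.
- get_state(): the state, without advancing time (a new reading comes with each control period).
- grab_frame(name): name is "side" or "top" or "wrist"; returns (picture, depth): 400x640x3 uint8, red, green, blue; 400x640 float32, m along the optical axis (not along the pixel's ray), 0 where there is no reading.
- calibration(name): a dict with "intrinsics" (3x3 intrinsics, pixels), "R" (3x3) and "t" (3): a world point X has camera coordinates R X + t. Camera axes: x right, y down, z forward; pixel columns grow to the right and rows downward; lengths in m; the calibration is good to about 2 mm. A picture is of the moment at which its call begins: read the wrist's pose just before it. calibration takes no time and is no camera call; for the wrist camera it gives the pose at the moment of the call.
- job_done(): hands the job in; it is judged then, once.
The state is a dict: "t": time; "q": joint angles; "qd": joint speeds; "joint_efforts": joint torques, N m; "eef_pos": TCP position; "ee_rot": TCP orientation; "force": force on the tool from outside, world axes, zero at the start; "moment": the same for the moment, N m; "width": finger opening in m; "gripper_force": force on a finger pad.
Only numpy, scipy, OpenCV 4.12 (cv2) and the standard library are available. Lean on these libraries where they do the work, as an engineer would, in place of code of your own. Each camera call takes 0.05 s, during which the arm holds its last target. There are 200 camera calls.

TASK

Take the upright shaker of wooden blocks from beside the glue bottle and the gas stove and lay it on its side on the bench, orange wall down, let go without spilling any block, then grip it afresh so that its mouth can be tipped down and shake its six blocks evenly over the three bays of the blue drying tray: two in each bay, give or take one, not heaped three high, none lost or left in the shaker. Finish by laying the empty shaker on its side on the bench and letting go; do not touch the blocks with the fingers and do not disturb the glue bottle, the gas stove or the mallet.

Things in the scene. Friction and masses are not known exactly. Their poses are not given: they have to be found in the camera images.
- shaker: clear square tube, standing mouth up at first: outside 46 (x) x 46 (y) x 186 mm (z), walls 4 mm, black base 6 mm thick; origin at the centre of its underside. The orange wall (+x) sticks out 14 mm past the open mouth (+z end) as a lip. Inside (38 x 38 mm) the six blocks stand on one another, 24 mm below the mouth. 0.33 kg full
- shaker_mid (a point): centre of the shaker, on its long axis 93 mm above the base; axes as the shaker's
- shaker_lip (a point): inner edge of the shaker's lip, the end of the orange wall: at x 19, y 0, z 200 mm of the shaker
- tray: fixed drying tray, blue walls and plywood floor: 136 (its x) x 306 (its y) mm, walls 6 mm thick and 36 mm high, floor 6 mm thick; origin at the centre of its underside, z up. Two cross walls split it into three bays in a row along its y, each about 124 (x) x 94 mm (y) inside
- bay0 (a point): centre of the floor of the tray's bay 0, at y -100 mm of the tray; axes as the tray's
- bay1 (a point): centre of the floor of the tray's bay 1, at y 0 mm of the tray; axes as the tray's
- bay2 (a point): centre of the floor of the tray's bay 2, at y 100 mm of the tray; axes as the tray's
- block0: wooden inlay block, a 26 mm cube of about 15 g, brown; one of six that start inside the shaker; origin at its centre
- block1: wooden inlay block, a 26 mm cube of about 15 g, brown; one of six that start inside the shaker; origin at its centre
- block2: wooden inlay block, a 26 mm cube of about 15 g, brown; one of six that start inside the shaker; origin at its centre
- block3: wooden inlay block, a 26 mm cube of about 15 g, brown; one of six that start inside the shaker; origin at its centre
- block4: wooden inlay block, a 26 mm cube of about 15 g, brown; one of six that start inside the shaker; origin at its centre
- block5: wooden inlay block, a 26 mm cube of about 15 g, brown; one of six that start inside the shaker; origin at its centre
- glue: bystander: white glue bottle with red cap, 56 mm diameter, 150 mm tall, standing; origin at the centre of its underside
- stove: bystander: green gas canister with a burner, 90 mm diameter, 125 mm tall, standing; origin at the centre of its underside
- mallet: bystander: wooden mallet lying flat; head 60 (its x) x 110 (its y) x 54 mm centred at x -10 mm, handle 26 mm thick from the head to x -170 mm; origin on the bench under the head

How it is judged:
On the way, in this order (a step that is already met when the one before it is completed fails the run):
1. the shaker is lifted off the bench (height (world z) of shaker above 0.02 m), for 0.1 s.
2. the shaker lies on its side on the bench, orange wall down (within 6 degrees), let go and still, with all six blocks inside (angle between shaker's own z axis and vertical between 1.47 and 1.67 rad and height (world z) of shaker_mid below 0.032 m and linear speed of shaker below 0.02 m/s and angle between shaker's own x axis and vertical above 3.04 rad and contact force between the fingers and shaker below 0.2 N and z of each of block0, block1, block2, block3, block4, block5 in the frame of shaker below 0.186 m and distance between each of block0, block1, block2, block3, block4, block5 and shaker_mid below 0.1 m), for 0.2 s.
3. the shaker is taken up again in the fingers (height (world z) of shaker_mid above 0.07 m and contact force between the fingers and shaker above 1 N), for 0.1 s.
At the end, for the whole second after the job is handed in: All six blocks rest in the tray (centres inside its walls and less than 52 mm above the tray's underside, so not heaped three high), one to three in each of the three bays; the shaker lies on its side (within 6 degrees) on the bench, released and still (x of block0 in the frame of tray between -0.062 and 0.062 m and y of block0 in the frame of tray between -0.147 and 0.147 m and z of each of block0, block1, block2, block3, block4, block5 in the frame of tray below 0.052 m and linear speed of each of block0, block1, block2, block3, block4, block5, shaker below 0.02 m/s and x of block1 in the frame of tray between -0.062 and 0.062 m and y of block1 in the frame of tray between -0.147 and 0.147 m and x of block2 in the frame of tray between -0.062 and 0.062 m and y of block2 in the frame of tray between -0.147 and 0.147 m and x of block3 in the frame of tray between -0.062 and 0.062 m and y of block3 in the frame of tray between -0.147 and 0.147 m and x of block4 in the frame of tray between -0.062 and 0.062 m and y of block4 in the frame of tray between -0.147 and 0.147 m and x of block5 in the frame of tray between -0.062 and 0.062 m and y of block5 in the frame of tray between -0.147 and 0.147 m and y of any of block0, block1, block2, block3, block4, block5 in the frame of tray below -0.05 m and (y of block0 in the frame of tray between -0.05 and 0.05 m or y of block1 in the frame of tray between -0.05 and 0.05 m or y of block2 in the frame of tray between -0.05 and 0.05 m or y of block3 in the frame of tray between -0.05 and 0.05 m or y of block4 in the frame of tray between -0.05 and 0.05 m or y of block5 in the frame of tray between -0.05 and 0.05 m) and y of any of block0, block1, block2, block3, block4, block5 in the frame of tray above 0.05 m and y of any of block0, block1, block2, block3 in the frame of tray above -0.05 m and y of any of block0, block1, block2, block4 in the frame of tray above -0.05 m and y of any of block0, block1, block2, block5 in the frame of tray above -0.05 m and y of any of block0, block1, block3, block4 in the frame of tray above -0.05 m and y of any of block0, block1, block3, block5 in the frame of tray above -0.05 m and y of any of block0, block1, block4, block5 in the frame of tray above -0.05 m and y of any of block0, block2, block3, block4 in the frame of tray above -0.05 m and y of any of block0, block2, block3, block5 in the frame of tray above -0.05 m and y of any of block0, block2, block4, block5 in the frame of tray above -0.05 m and y of any of block0, block3, block4, block5 in the frame of tray above -0.05 m and y of any of block1, block2, block3, block4 in the frame of tray above -0.05 m and y of any of block1, block2, block3, block5 in the frame of tray above -0.05 m and y of any of block1, block2, block4, block5 in the frame of tray above -0.05 m and y of any of block1, block3, block4, block5 in the frame of tray above -0.05 m and y of any of block2, block3, block4, block5 in the frame of tray above -0.05 m and (y of any of block0, block1, block2, block3 in the frame of tray below -0.05 m or y of any of block0, block1, block2, block3 in the frame of tray above 0.05 m) and (y of any of block0, block1, block2, block4 in the frame of tray below -0.05 m or y of any of block0, block1, block2, block4 in the frame of tray above 0.05 m) and (y of any of block0, block1, block2, block5 in the frame of tray below -0.05 m or y of any of block0, block1, block2, block5 in the frame of tray above 0.05 m) and (y of any of block0, block1, block3, block4 in the frame of tray below -0.05 m or y of any of block0, block1, block3, block4 in the frame of tray above 0.05 m) and (y of any of block0, block1, block3, block5 in the frame of tray below -0.05 m or y of any of block0, block1, block3, block5 in the frame of tray above 0.05 m) and (y of any of block0, block1, block4, block5 in the frame of tray below -0.05 m or y of any of block0, block1, block4, block5 in the frame of tray above 0.05 m) and (y of any of block0, block2, block3, block4 in the frame of tray below -0.05 m or y of any of block0, block2, block3, block4 in the frame of tray above 0.05 m) and (y of any of block0, block2, block3, block5 in the frame of tray below -0.05 m or y of any of block0, block2, block3, block5 in the frame of tray above 0.05 m) and (y of any of block0, block2, block4, block5 in the frame of tray below -0.05 m or y of any of block0, block2, block4, block5 in the frame of tray above 0.05 m) and (y of any of block0, block3, block4, block5 in the frame of tray below -0.05 m or y of any of block0, block3, block4, block5 in the frame of tray above 0.05 m) and (y of any of block1, block2, block3, block4 in the frame of tray below -0.05 m or y of any of block1, block2, block3, block4 in the frame of tray above 0.05 m) and (y of any of block1, block2, block3, block5 in the frame of tray below -0.05 m or y of any of block1, block2, block3, block5 in the frame of tray above 0.05 m) and (y of any of block1, block2, block4, block5 in the frame of tray below -0.05 m or y of any of block1, block2, block4, block5 in the frame of tray above 0.05 m) and (y of any of block1, block3, block4, block5 in the frame of tray below -0.05 m or y of any of block1, block3, block4, block5 in the frame of tray above 0.05 m) and (y of any of block2, block3, block4, block5 in the frame of tray below -0.05 m or y of any of block2, block3, block4, block5 in the frame of tray above 0.05 m) and y of any of block0, block1, block2, block3 in the frame of tray below 0.05 m and y of any of block0, block1, block2, block4 in the frame of tray below 0.05 m and y of any of block0, block1, block2, block5 in the frame of tray below 0.05 m and y of any of block0, block1, block3, block4 in the frame of tray below 0.05 m and y of any of block0, block1, block3, block5 in the frame of tray below 0.05 m and y of any of block0, block1, block4, block5 in the frame of tray below 0.05 m and y of any of block0, block2, block3, block4 in the frame of tray below 0.05 m and y of any of block0, block2, block3, block5 in the frame of tray below 0.05 m and y of any of block0, block2, block4, block5 in the frame of tray below 0.05 m and y of any of block0, block3, block4, block5 in the frame of tray below 0.05 m and y of any of block1, block2, block3, block4 in the frame of tray below 0.05 m and y of any of block1, block2, block3, block5 in the frame of tray below 0.05 m and y of any of block1, block2, block4, block5 in the frame of tray below 0.05 m and y of any of block1, block3, block4, block5 in the frame of tray below 0.05 m and y of any of block2, block3, block4, block5 in the frame of tray below 0.05 m and angle between shaker's own z axis and vertical between 1.47 and 1.67 rad and height (world z) of shaker_mid below 0.032 m and contact force between the fingers and shaker below 0.2 N); the robot touches nothing.
It fails at once if the glue bottle or the gas stove is moved more than 25 mm or tipped (distance of any of glue, stove from where it was at the start of the episode above 0.025 m or angle between any of glue, stove's own z axis and vertical above 0.25 rad).
It fails at once if the mallet is moved more than 25 mm (distance of mallet from where it was at the start of the episode above 0.025 m).
It fails at once if a block is touched by the fingers (contact force between the fingers and block0 above 0.5 N or contact force between the fingers and block1 above 0.5 N or contact force between the fingers and block2 above 0.5 N or contact force between the fingers and block3 above 0.5 N or contact force between the fingers and block4 above 0.5 N or contact force between the fingers and block5 above 0.5 N).
It also fails if it takes over 72 s, if anything falls off the work surface, if the arm or the gripper's body presses on something with over 40 N, if the wrist force passes 120 N, or if a joint passes its speed limit or range.

## Working session

There is one attempt and no reset: what is moved stays moved. The work goes in short steps, Python scripts to look and compute and a tool call to move; the robot and the scene stay as the last step left them, time stands still between calls to the robot, and variables do not carry over. Pictures are saved under pics/ and viewed, at most 10 in all, crops included, and the job is handed in when it is done.

Besides the shell and the picture viewer there is one more tool, called after "Emit:" by a JSON object that holds its "op" and its "data". servo_tool: Moves the arm, as the interface text tells. Its arguments: {"type":"object","properties":{"moves":{"type":"array","items":{"type":"object","properties":{"jaw":{"type":"number"},"dx":{"type":"number"},"dy":{"type":"number"},"dz":{"type":"number"},"roll":{"type":"number"}}}},"newtons":{"type":"number"}},"required":["moves"]}

```bash
mkdir -p pics; cat > h.py <<'E'
from station import *
import numpy as np, cv2
np.set_printoptions(precision=4,suppress=True)
def cloud(n):
    im,d=grab_frame(n);c=calibration(n);K=c["intrinsics"];v,u=np.mgrid[:400,:640]
    p=np.stack([(u-K[0][2])/K[0][0]*d,(v-K[1][2])/K[1][1]*d,d],-1)
    return im,d,(p-np.array(c["t"]))@np.array(c["R"])
def save(f,im): cv2.imwrite("pics/"+f,im[:,:,::-1])
E
python3 - <<'E'
from h import *
a,_,P=cloud("top");b,_,Q=cloud("side")
np.savez("s0.npz",a=a,P=P,b=b,Q=Q)
save("a.png",cv2.resize(np.vstack([a,b]),(480*1,600)) if 0 else np.hstack([cv2.resize(a,(400,250)),cv2.resize(b,(400,250))]))
save("top0.png",a);save("side0.png",b)
s=get_state();print(s["t"],s["eef_pos"],s["ee_rot"],s["width"])
for n in("top","side"):
    c=calibration(n);print(n,-np.array(c["R"]).T@c["t"],c["R"][2])
E
```

```text
0.1 [0.1688 0.6531 0.2257] [ 3.1401 -0.0002 -0.2529] 0.0880246381008903
top [ 0.5145 -0.003   1.3172] [ 0.0606  0.0173 -0.998 ]
side [ 0.1477 -0.6094  1.0356] [ 0.3802  0.5297 -0.7582]
```

View pics/top0.png

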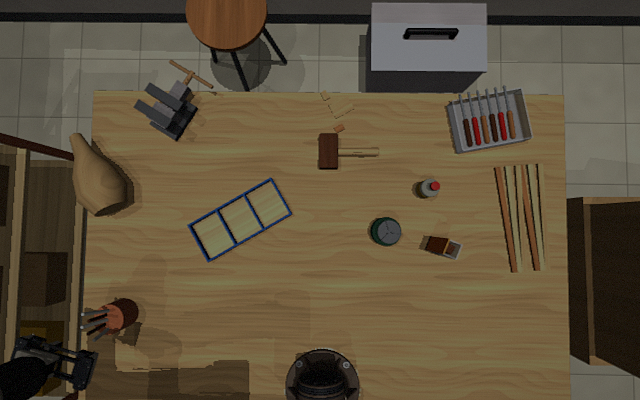

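View pics/side0.png

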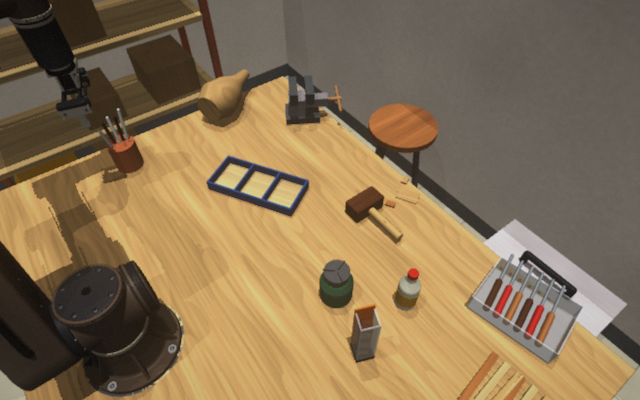

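```bash
python3 - <<'E'
from h import *
z=np.load("s0.npz");a,P,b,Q=z["a"],z["P"],z["b"],z["Q"]
A=cv2.resize(a[160:280,340:500],(800,600),interpolation=cv2.INTER_CUBIC)[:, :]
B=cv2.resize(b[250:390,300:450],(400,373),interpolation=cv2.INTER_CUBIC)
o=np.zeros((373,800,3),np.uint8);o[:300,:400]=cv2.resize(A,(400,300));o[:,400:]=B
save("c.png",o)
hsv=cv2.cvtColor(a,cv2.COLOR_RGB2HSV)
m=(hsv[...,0]>105)&(hsv[...,0]<130)&(hsv[...,1]>120)&(P[...,2]>.02)&(P[...,2]<.05);m[:160]=0;m[:,:180]=0;m[:,300:]=0
p=P[m][:,:2].astype(np.float32);print("tray",m.sum(),cv2.minAreaRect(p))
for n,I,C in(("top",a,P),("side",b,Q)):
    x0,x1,y0,y1=(360,480,170,270) if n=="top" else (310,430,255,370)
    S=C[y0:y1,x0:x1].reshape(-1,3);col=I[y0:y1,x0:x1].reshape(-1,3)
    k=(S[:,2]>.015);S=S[k];col=col[k]
    import scipy.cluster.hierarchy as H
    L=H.fclusterdata(S[:,:2],.012,criterion="distance",method="single")
    for l in set(L):
        q=S[L==l]
        if len(q)>60: print(n,len(q),q.min(0),q.max(0),q.mean(0), cv2.minAreaRect(q[q[:,2]>q[:,2].max()-.03][:,:2].astype(np.float32)))
h2=cv2.cvtColor(b,cv2.COLOR_RGB2HSV)
for n,h,C,I in(("top",hsv,P,a),("side",h2,Q,b)):
    w=np.zeros(h.shape[:2],bool)
    if n=="top": w[230:265,415:470]=1
    else: w[295:365,345:385]=1
    m=w&(h[...,1]>190)&(h[...,2]>110)&(C[...,2]>.03)
    q=C[m];print("orange",n,m.sum(),q.min(0),q.max(0),cv2.minAreaRect(q[:,:2].astype(np.float32)))
    for zz in np.arange(.02,.21,.03):
        r=q[(abs(q[:,2]-zz)<.015)]
        if len(r): print(zz,len(r),r.min(0),r.max(0))
q=P[125:175,310:385];k=q[...,2]>.012;q=q[k];print("mallet",q.min(0),q.max(0))
E
```

```text
tray 674 ((0.31838932633399963, 0.14772595465183258), (0.6132820844650269, 0.30379611253738403), 31.204038619995117)
top 371 [ 0.5985 -0.3403  0.015 ] [ 0.6524 -0.287   0.1539] [ 0.6233 -0.3058  0.0991] ((0.6260201334953308, -0.31597602367401123), (0.023640938103199005, 0.02423963136970997), 0.5759005546569824)
top 559 [ 0.4186 -0.3792  0.0155] [ 0.4784 -0.3208  0.2033] [ 0.4504 -0.344   0.139 ] ((0.4487230181694031, -0.35107919573783875), (0.04810931533575058, 0.04603652283549309), 67.76458740234375)
top 706 [ 0.4468 -0.2308  0.0155] [ 0.5359 -0.1438  0.1282] [ 0.493  -0.1808  0.1023] ((0.4910210967063904, -0.18829885125160217), (0.06449282169342041, 0.06746559590101242), 0.9091277718544006)
side 744 [ 0.5996 -0.3442  0.0151] [ 0.652  -0.2881  0.1552] [ 0.6172 -0.3229  0.091 ] ((0.6295619010925293, -0.3151656985282898), (0.02586681768298149, 0.02550511062145233), 81.66432189941406)
side 1298 [ 0.4211 -0.3806  0.0152] [ 0.4791 -0.3205  0.2068] [ 0.4456 -0.3555  0.1334] ((0.45099055767059326, -0.350634902715683), (0.047990135848522186, 0.046582210808992386), 67.35401916503906)
side 1304 [ 0.4492 -0.2332  0.0152] [ 0.5352 -0.1492  0.1319] [ 0.4832 -0.2011  0.0906] ((0.494144082069397, -0.18789829313755035), (0.06907033920288086, 0.06541480869054794), 52.510833740234375)Traceback (most recent call last):
  File "<stdin>", line 25, in <module>
    return umr_minimum(a, axis, None, out, keepdims, initial, where)
ValueError: zero-size array to reduction operation minimum which has no identity
```

View pics/c.png

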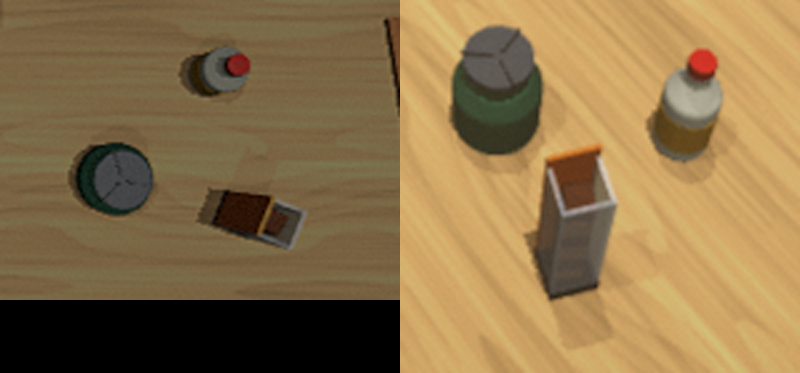

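Emit:
{"op": "servo_tool", "data": {"moves": [{"dx": 0.036,"dy": -0.044,"dz": 0.006,"roll": -10,"jaw": 1},{"dx": 0.036,"dy": -0.044,"dz": 0.006,"roll": -10,"jaw": 1},{"dx": 0.036,"dy": -0.044,"dz": 0.006,"roll": -10,"jaw": 1},{"dx": 0.036,"dy": -0.044,"dz": 0.006,"roll": -10,"jaw": 1},{"dx": 0.036,"dy": -0.044,"dz": 0.006,"roll": -10,"jaw": 1},{"dx": 0.036,"dy": -0.044,"dz": 0.006,"roll": -10,"jaw": 1},{"dx": 0.036,"dy": -0.044,"dz": 0.006,"roll": -10,"jaw": 1},{"dx": 0.005,"dy": -0.058,"roll": -9,"jaw": 1},{"dx": 0.005,"dy": -0.058,"roll": -9,"jaw": 1},{"dx": 0.005,"dy": -0.058,"roll": -9,"jaw": 1}]}}

```text
$.moves[7]: bad value
```

```bash
python3 - <<'E'
from h import *
z=np.load("s0.npz");a,P,b,Q=z["a"],z["P"],z["b"],z["Q"]
for C,(x0,x1,y0,y1) in((P,(180,300,165,270)),(Q,(195,320,145,225))):
    p=C[y0:y1,x0:x1].reshape(-1,3);p=p[(p[:,2]>.022)&(p[:,2]<.045)]
    print(len(p),cv2.minAreaRect(p[:,:2].astype(np.float32)),p[:,:2].mean(0))
for C,(x0,x1,y0,y1) in((P,(310,385,125,175)),):
    q=C[y0:y1,x0:x1].reshape(-1,3);q=q[q[:,2]>.015];print("mallet",q.min(0),q.max(0))
h=cv2.cvtColor(b,cv2.COLOR_RGB2HSV)[300:312,350:382]
q=Q[300:312,350:382];k=(h[...,1]>150)&(h[...,2]>120)&(q[...,2]>.18);print("lip",q[k].mean(0) if k.any() else None)
E
```

```text
871 ((0.5219964981079102, 0.2728995680809021), (0.1371423900127411, 0.30638089776039124), 30.843313217163086) [0.5192 0.2809]
1259 ((0.523719847202301, 0.2741329073905945), (0.1423717439174652, 0.31016314029693604), 30.85699462890625) [0.5209 0.2714]
mallet [ 0.5145 -0.1672  0.0152] [0.7958 0.0216 1.3172]
lip [ 0.4487 -0.3413  0.2289]
```

Emit:
{"op": "servo_tool", "data": {"moves": [{"dx": 0.036,"dy": -0.044,"dz": 0.006,"roll": -10,"jaw": 1},{"dx": 0.036,"dy": -0.044,"dz": 0.006,"roll": -10,"jaw": 1},{"dx": 0.036,"dy": -0.044,"dz": 0.006,"roll": -10,"jaw": 1},{"dx": 0.036,"dy": -0.044,"dz": 0.006,"roll": -10,"jaw": 1},{"dx": 0.036,"dy": -0.044,"dz": 0.006,"roll": -10,"jaw": 1},{"dx": 0.036,"dy": -0.044,"dz": 0.006,"roll": -10,"jaw": 1},{"dx": 0.036,"dy": -0.044,"dz": 0.006,"roll": -10,"jaw": 1},{"dx": 0.005,"dy": -0.058,"dz": 0,"roll": -9,"jaw": 1},{"dx": 0.005,"dy": -0.058,"dz": 0,"roll": -9,"jaw": 1},{"dx": 0.005,"dy": -0.058,"dz": 0,"roll": -10,"jaw": 1}]}}

```text
t: 1.35
eef_pos: [0.4356, 0.1696, 0.2684]
ee_rot: [3.141, -0.0, -1.968]
force: [1.1, -0.1, 0.5]
width: 0.0875
gripper_force: 0.0
```

Emit:
{"op": "servo_tool", "data": {"moves": [{"dx": 0.001,"dy": -0.058,"dz": 0,"roll": 0,"jaw": 1},{"dx": 0.001,"dy": -0.058,"dz": 0,"roll": 0,"jaw": 1},{"dx": 0.002,"dy": -0.058,"dz": 0,"roll": 0,"jaw": 1},{"dx": 0.002,"dy": -0.058,"dz": 0,"roll": 0,"jaw": 1},{"dx": 0.002,"dy": -0.058,"dz": 0,"roll": 0,"jaw": 1},{"dx": 0.002,"dy": -0.058,"dz": 0,"roll": 0,"jaw": 1},{"dx": 0.002,"dy": -0.058,"dz": 0,"roll": 0,"jaw": 1},{"dx": 0.001,"dy": -0.058,"dz": 0,"roll": 0,"jaw": 1},{"dx": 0.001,"dy": -0.056,"dz": 0,"roll": 0,"jaw": 1},{"dx": 0,"dy": 0,"dz": 0,"roll": 0,"jaw": 1}]}}

```text
t: 2.6
eef_pos: [0.4489, -0.3515, 0.267]
ee_rot: [3.139, -0.0, -1.968]
force: [-0.5, 0.4, -0.7]
width: 0.0876
gripper_force: 0.0
```

```bash
python3 - <<'E'
from h import *
s=get_state();print(s["eef_pos"],s["ee_rot"],s["q"])
im,d,P=cloud("wrist");save("w1.png",im)
S=P.reshape(-1,3);k=(S[:,2]>.17)&(S[:,2]<.23)&(np.hypot(S[:,0]-.45,S[:,1]+.35)<.06);q=S[k];print(k.sum(),q.min(0),q.max(0),cv2.minAreaRect(q[:,:2].astype(np.float32)))
E
```

```text
[ 0.4489 -0.3515  0.267 ] [ 3.139  -0.0004 -1.9677] [-0.3211  0.1641 -0.1591  0.0002 -1.2501 -0.0759]
2530 [ 0.4199 -0.3816  0.17  ] [ 0.4789 -0.3215  0.2024] ((0.44979554414749146, -0.3515487313270569), (0.04695794731378555, 0.04617878049612045), 67.96941375732422)
```

View pics/w1.png

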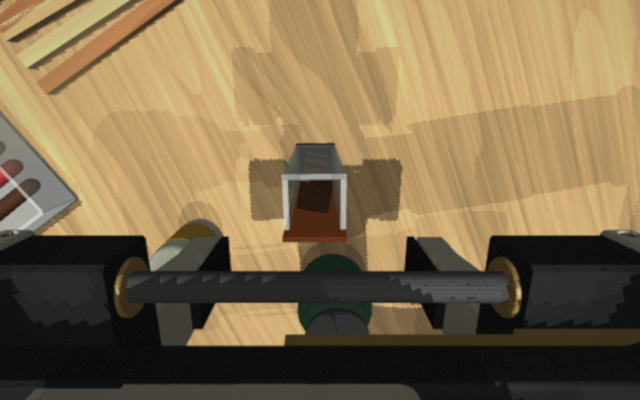

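Emit:
{"op": "servo_tool", "data": {"moves": [{"dx": 0.001,"dy": 0,"dz": -0.03,"roll": 0.5,"jaw": 1},{"dx": 0,"dy": 0,"dz": -0.03,"roll": 0,"jaw": 1},{"dx": 0,"dy": 0,"dz": -0.03,"roll": 0,"jaw": 1},{"dx": 0,"dy": 0,"dz": -0.02,"roll": 0,"jaw": 1},{"dx": 0,"dy": 0,"dz": -0.014,"roll": 0,"jaw": 1},{"dx": 0,"dy": 0,"dz": 0,"roll": 0,"jaw": 0.3},{"dx": 0,"dy": 0,"dz": 0,"roll": 0,"jaw": 0.3},{"dx": 0,"dy": 0,"dz": 0,"roll": 0,"jaw": 0.3},{"dx": 0,"dy": 0,"dz": 0,"roll": 0,"jaw": 0.3},{"dx": 0,"dy": 0,"dz": 0,"roll": 0,"jaw": 0.3}], "newtons": 15}}

```text
t: 3.9
eef_pos: [0.4511, -0.3487, 0.1449]
ee_rot: [-3.141, -0.0, -1.955]
force: [1.7, -0.9, 1.3]
width: 0.0462
gripper_force: 15.0
```

Emit:
{"op": "servo_tool", "data": {"moves": [{"dx": 0,"dy": 0,"dz": 0.025,"roll": 0,"jaw": 0.3},{"dx": -0.005,"dy": 0,"dz": 0.025,"roll": 0,"jaw": 0.3},{"dx": -0.02,"dy": 0.02,"dz": 0,"roll": 0,"jaw": 0.3},{"dx": -0.02,"dy": 0.03,"dz": 0,"roll": 0,"jaw": 0.3},{"dx": -0.016,"dy": 0.04,"dz": 0,"roll": 0,"jaw": 0.3},{"dx": 0,"dy": 0.04,"dz": 0,"roll": 0,"jaw": 0.3},{"dx": 0.002,"dy": 0.04,"dz": 0,"roll": 0,"jaw": 0.3},{"dx": 0.003,"dy": 0.04,"dz": 0,"roll": 0,"jaw": 0.3},{"dx": 0.004,"dy": 0.03,"dz": 0,"roll": 0,"jaw": 0.3},{"dx": 0.002,"dy": 0.018,"dz": 0,"roll": 0,"jaw": 0.3}]}}

```text
t: 5.15
eef_pos: [0.4003, -0.0891, 0.1943]
ee_rot: [3.141, 0.0, -1.954]
force: [0.2, -0.5, -4.5]
width: 0.0458
gripper_force: 15.0
```

```bash
python3 - <<'E'
from h import *
im,d,P=cloud("side");K=calibration("side");c=K
s=get_state();p=np.array(s["eef_pos"]);print(p,s["force"])
u=np.array(c["R"])@(p-[0,0,.1])+c["t"];u=np.array(c["intrinsics"])@u;u=(u/u[2]).astype(int);print(u)
x,y=max(u[0]-100,0),max(u[1]-110,0)
save("l1.png",cv2.resize(im[y:y+200,x:x+200],(600,600)))
E
```

```text
[ 0.4006 -0.0883  0.1943] [ 0.6146  0.5014 -3.8412]
[283 267   1]
```

View pics/l1.png

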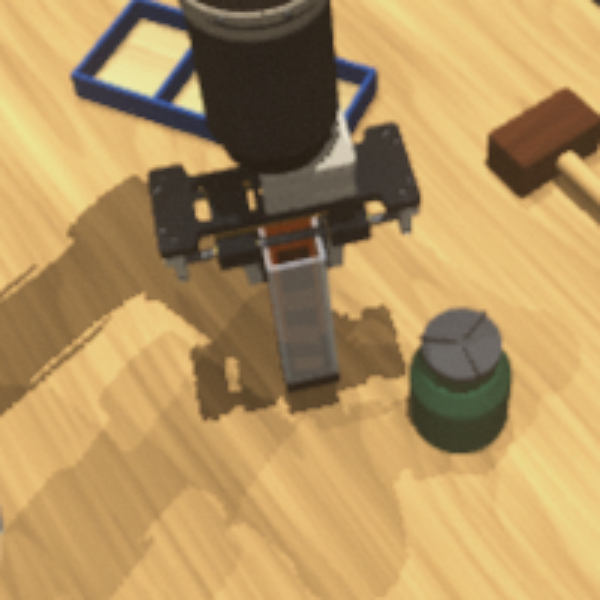

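Emit:
{"op": "servo_tool", "data": {"moves": [{"dx": 0,"dy": 0,"dz": -0.02,"roll": 0,"jaw": 0.3},{"dx": 0,"dy": 0,"dz": -0.02,"roll": 0,"jaw": 0.3},{"dx": 0,"dy": 0,"dz": -0.0095,"roll": 0,"jaw": 0.3},{"dx": 0.0054,"dy": 0.0133,"dz": 0.001,"roll": 0,"jaw": 0.3},{"dx": 0.0054,"dy": 0.0134,"dz": 0,"roll": 0,"jaw": 0.3},{"dx": 0.0054,"dy": 0.0133,"dz": -0.0011,"roll": 0,"jaw": 0.3},{"dx": 0.0053,"dy": 0.0132,"dz": -0.0024,"roll": 0,"jaw": 0.3},{"dx": 0.0053,"dy": 0.013,"dz": -0.0036,"roll": 0,"jaw": 0.3},{"dx": 0.0051,"dy": 0.0126,"dz": -0.0049,"roll": 0,"jaw": 0.3},{"dx": 0.005,"dy": 0.0122,"dz": -0.0059,"roll": 0,"jaw": 0.3}]}}

```text
t: 6.45
eef_pos: [0.4411, 0.0029, 0.1311]
ee_rot: [-3.136, 0.004, -1.952]
force: [-3.4, 5.3, 21.6]
width: 0.0466
gripper_force: 15.0
```

```bash
cat > tilt.py <<'E'
from h import *
import sys
im,d,P=cloud("side");c=calibration("side")
s=get_state();p=np.array(s["eef_pos"]);print(s["t"],p,s["ee_rot"],s["force"],s["gripper_force"])
u=np.array(c["R"])@(p)+c["t"];u=np.array(c["intrinsics"])@u;u=(u/u[2]).astype(int);print(u)
np.savez("cur.npz",im=im,P=P,p=p)
x,y=max(u[0]-100,0),max(u[1]-100,0)
if len(sys.argv)>1: save(sys.argv[1],cv2.resize(im[y:y+200,x:x+200],(600,600)))
E
python3 tilt.py l2.png
```

```text
6.5 [0.4417 0.0039 0.1305] [-3.1364  0.0043 -1.9522] [-2.8573  6.319  20.2524] 15.016940814675763
[277 229   1]
```

View pics/l2.png

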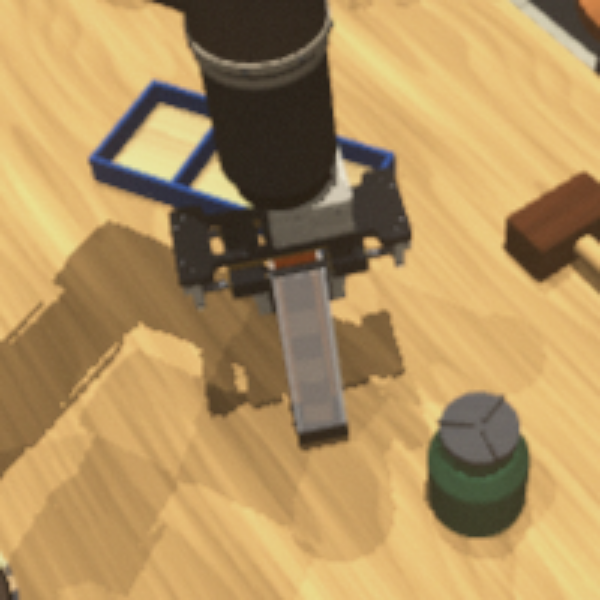

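Emit:
{"op": "servo_tool", "data": {"moves": [{"dx": 0.0047,"dy": 0.0117,"dz": -0.005,"roll": 0,"jaw": 0.3},{"dx": 0.0045,"dy": 0.011,"dz": -0.0081,"roll": 0,"jaw": 0.3},{"dx": 0.0042,"dy": 0.0103,"dz": -0.0092,"roll": 0,"jaw": 0.3},{"dx": 0.0039,"dy": 0.0095,"dz": -0.0102,"roll": 0,"jaw": 0.3},{"dx": 0.0035,"dy": 0.0087,"dz": -0.0109,"roll": 0,"jaw": 0.3},{"dx": 0.0031,"dy": 0.0078,"dz": -0.0118,"roll": 0,"jaw": 0.3},{"dx": 0.0027,"dy": 0.0068,"dz": -0.0125,"roll": 0,"jaw": 0.3},{"dx": 0.0023,"dy": 0.0057,"dz": -0.013,"roll": 0,"jaw": 0.3},{"dx": 0.0019,"dy": 0.0047,"dz": -0.0135,"roll": 0,"jaw": 0.3},{"dx": 0,"dy": 0,"dz": 0,"roll": 0,"jaw": 0.3}]}}

```text
t: 7.75
eef_pos: [0.4678, 0.0767, 0.0327]
ee_rot: [3.14, -0.002, -1.954]
force: [-0.9, -0.4, -3.5]
width: 0.046
gripper_force: 15.0
```

```bash
python3 tilt.py l3.png
```

```text
7.8 [0.4672 0.0761 0.0328] [ 3.1393 -0.0027 -1.9548] [-0.1517 -0.321  -4.2696] 14.992720484733582
[274 228   1]
```

View pics/l3.png

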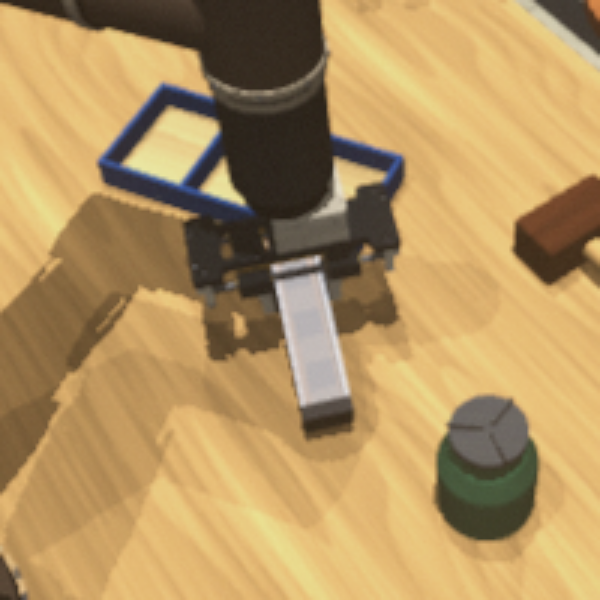

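```bash
cat > prof.py <<'E'
from h import *
# profile of shaker's upper envelope along axis d; reference = TCP
import sys
def prof(P,p,yaw,w=.018,lo=-.20,hi=.2,zmax=.14):
    d=np.array([np.cos(yaw+np.pi),np.sin(yaw+np.pi)]);n=np.array([-d[1],d[0]])
    q=P.reshape(-1,3);r=q[:,:2]-p[:2];s=r@d;l=r@n
    k=(abs(l)<w)&(s>lo)&(s<hi)&(q[:,2]>-.01)&(q[:,2]<zmax);s=s[k];z=q[k,2]
    for a in np.arange(lo,hi,.02):
        m=(s>=a)&(s<a+.02)
        if m.sum()>3: print(f"{a+.01:.3f} n{m.sum()} zmin{z[m].min():.3f} med{np.median(z[m]):.3f} zmax{z[m].max():.3f}")
if __name__=="__main__":
    z=np.load("cur.npz");s=get_state();prof(z["P"],z["p"],s["ee_rot"][2])
E
python3 prof.py
```

```text
-0.190 n89 zmin-0.002 med0.003 zmax0.006
-0.170 n81 zmin-0.002 med0.002 zmax0.008
-0.150 n89 zmin-0.003 med0.003 zmax0.050
-0.130 n198 zmin-0.002 med0.040 zmax0.058
-0.110 n93 zmin0.048 med0.056 zmax0.064
-0.090 n92 zmin0.055 med0.062 zmax0.072
-0.070 n92 zmin0.061 med0.068 zmax0.075
-0.050 n89 zmin0.067 med0.075 zmax0.080
-0.030 n139 zmin0.073 med0.083 zmax0.140
-0.010 n73 zmin0.080 med0.087 zmax0.139
0.010 n34 zmin0.088 med0.091 zmax0.138
```

Emit:
{"op": "servo_tool", "data": {"moves": [{"dx": 0.001,"dy": 0.0025,"dz": -0.008,"roll": 0,"jaw": 0.3},{"dx": 0.001,"dy": 0.0022,"dz": -0.008,"roll": 0,"jaw": 0.3},{"dx": 0.0005,"dy": 0.001,"dz": -0.007,"roll": 0,"jaw": 0.3},{"dx": 0,"dy": 0.0005,"dz": -0.005,"roll": 0,"jaw": 0.3},{"dx": 0,"dy": 0,"dz": 0,"roll": 0,"jaw": 0.3},{"dx": 0,"dy": 0,"dz": 0,"roll": 0,"jaw": 0.3},{"dx": 0,"dy": 0,"dz": 0,"roll": 0,"jaw": 0.3},{"dx": 0,"dy": 0,"dz": 0,"roll": 0,"jaw": 0.3},{"dx": 0,"dy": 0,"dz": 0,"roll": 0,"jaw": 0.3},{"dx": 0,"dy": 0,"dz": 0,"roll": 0,"jaw": 0.3}], "newtons": 8}}

```text
t: 9.05
eef_pos: [0.4709, 0.0828, 0.006]
ee_rot: [3.141, -0.0, -1.955]
force: [-0.1, 0.0, -2.9]
width: 0.0457
gripper_force: 8.0
```

```bash
python3 tilt.py; python3 prof.py
```

```text
9.1 [0.4709 0.0828 0.0059] [ 3.1414 -0.0003 -1.9545] [-0.5868 -1.104  -2.6765] 7.999983681365848
[274 232   1]
-0.190 n81 zmin-0.001 med0.002 zmax0.006
-0.170 n82 zmin-0.004 med0.002 zmax0.007
-0.150 n104 zmin-0.001 med0.003 zmax0.052
-0.130 n170 zmin-0.002 med0.042 zmax0.055
-0.110 n86 zmin0.046 med0.051 zmax0.059
-0.090 n79 zmin0.047 med0.053 zmax0.058
-0.070 n82 zmin0.051 med0.055 zmax0.061
-0.050 n72 zmin0.052 med0.057 zmax0.062
-0.030 n201 zmin0.055 med0.092 zmax0.140
-0.010 n62 zmin0.056 med0.063 zmax0.140
0.010 n31 zmin0.058 med0.064 zmax0.109
```

Emit:
{"op": "servo_tool", "data": {"moves": [{"dx": 0,"dy": 0,"dz": -0.003,"roll": 0,"jaw": 0.3},{"dx": 0,"dy": 0,"dz": 0,"roll": 0,"jaw": 0.3},{"dx": 0,"dy": 0,"dz": 0,"roll": 0,"jaw": 0.3},{"dx": 0,"dy": 0,"dz": 0,"roll": 0,"jaw": 0.6},{"dx": 0,"dy": 0,"dz": 0,"roll": 0,"jaw": 0.8},{"dx": 0,"dy": 0,"dz": 0,"roll": 0,"jaw": 1},{"dx": 0,"dy": 0,"dz": 0,"roll": 0,"jaw": 1},{"dx": 0,"dy": 0,"dz": 0,"roll": 0,"jaw": 1},{"dx": 0,"dy": 0,"dz": 0,"roll": 0,"jaw": 1},{"dx": 0,"dy": 0,"dz": 0,"roll": 0,"jaw": 1}], "newtons": 3}}

```text
t: 10.35
eef_pos: [0.4711, 0.0829, 0.003]
ee_rot: [-3.142, 0.0, -1.954]
force: [-0.0, -1.3, 0.3]
width: 0.0877
gripper_force: 0.0
```

```bash
python3 tilt.py; python3 prof.py
```

```text
10.4 [0.471  0.0829 0.0029] [ 3.1416 -0.     -1.9545] [-0.2181  0.1957  0.7903] 0.0
[275 232   1]
-0.190 n82 zmin-0.002 med0.003 zmax0.007
-0.170 n83 zmin-0.001 med0.003 zmax0.006
-0.150 n81 zmin-0.003 med0.002 zmax0.008
-0.130 n189 zmin-0.001 med0.038 zmax0.053
-0.110 n76 zmin0.042 med0.049 zmax0.055
-0.090 n73 zmin0.043 med0.048 zmax0.053
-0.070 n75 zmin0.043 med0.048 zmax0.053
-0.050 n72 zmin0.045 med0.049 zmax0.053
-0.030 n198 zmin0.044 med0.095 zmax0.140
-0.010 n82 zmin0.044 med0.049 zmax0.140
0.010 n34 zmin0.045 med0.048 zmax0.105
```

Emit:
{"op": "servo_tool", "data": {"moves": [{"dx": 0,"dy": 0,"dz": 0.02,"roll": 0,"jaw": 1},{"dx": 0,"dy": 0,"dz": 0.04,"roll": 0,"jaw": 1},{"dx": 0,"dy": 0,"dz": 0.02,"roll": 0,"jaw": 1},{"dx": -0.007,"dy": -0.018,"dz": 0,"roll": 0,"jaw": 1},{"dx": -0.01,"dy": -0.025,"dz": 0,"roll": 0,"jaw": 1},{"dx": -0.01,"dy": -0.025,"dz": 0,"roll": 0,"jaw": 1},{"dx": -0.01,"dy": -0.025,"dz": 0,"roll": 0,"jaw": 1},{"dx": 0,"dy": 0,"dz": 0,"roll": 0,"jaw": 1},{"dx": 0,"dy": 0,"dz": 0,"roll": 0,"jaw": 1},{"dx": 0,"dy": 0,"dz": 0,"roll": 0,"jaw": 1}]}}

```text
t: 11.65
eef_pos: [0.4342, -0.0098, 0.0827]
ee_rot: [3.141, -0.0, -1.954]
force: [-0.6, 0.3, 0.2]
width: 0.0875
gripper_force: 0.0
```

```bash
python3 - <<'E'
from h import *
s=get_state();p=np.array(s["eef_pos"]);print(s["t"],p,s["ee_rot"])
th=s["ee_rot"][2]+np.pi;d=np.array([np.cos(th),np.sin(th)]);n=np.array([-d[1],d[0]])
for cam in("side","top","wrist"):
    im,D,P=cloud(cam);save(cam+"_r.png",im)
    q=P.reshape(-1,3);r=q[:,:2]-p[:2];a=r@d;l=r@n
    k=(abs(l)<.04)&(a>-.07)&(a<.2)&(q[:,2]>.036)&(q[:,2]<.056)
    if k.sum()>20: print(cam,k.sum(),"s",np.percentile(a[k],[1,99]),"l",np.percentile(l[k],[1,99]),cv2.minAreaRect(q[k][:,:2].astype(np.float32)))
E
```

```text
11.65 [ 0.4342 -0.0098  0.0827] [ 3.1414 -0.0002 -1.9541]
side 541 s [-0.0377  0.1017] l [-0.021   0.0243] ((0.44756656885147095, 0.026488661766052246), (0.15755262970924377, 0.04684783145785332), 67.81027221679688)
top 469 s [0.0465 0.1895] l [-0.0277  0.0256] ((0.48024752736091614, 0.10128121078014374), (0.15043050050735474, 0.061881717294454575), 58.28297424316406)
wrist 10728 s [-0.04    0.0739] l [-0.0212  0.0241] ((0.4403574764728546, 0.010176487267017365), (0.12231660634279251, 0.04698802903294563), 68.240478515625)
```

Emit:
{"op": "servo_tool", "data": {"moves": [{"dx": 0,"dy": 0,"dz": -0.03,"roll": 0,"jaw": 1},{"dx": -0.001,"dy": 0.001,"dz": -0.03,"roll": 0,"jaw": 1},{"dx": 0,"dy": 0,"dz": -0.0127,"roll": 0,"jaw": 1},{"dx": 0,"dy": 0,"dz": 0,"roll": 0,"jaw": 0.3},{"dx": 0,"dy": 0,"dz": 0,"roll": 0,"jaw": 0.3},{"dx": 0,"dy": 0,"dz": 0,"roll": 0,"jaw": 0.3},{"dx": 0,"dy": 0,"dz": 0,"roll": 0,"jaw": 0.3},{"dx": 0,"dy": 0,"dz": 0,"roll": 0,"jaw": 0.3},{"dx": 0.0011,"dy": 0.0026,"dz": 0.01,"roll": 0,"jaw": 0.3},{"dx": 0.0011,"dy": 0.0026,"dz": 0.01,"roll": 0,"jaw": 0.3}], "newtons": 8}}

```text
t: 13.05
eef_pos: [0.4349, -0.0039, 0.0308]
ee_rot: [3.141, -0.001, -1.955]
force: [0.4, -0.0, -4.0]
width: 0.0459
gripper_force: 8.0
```

```bash
python3 tilt.py; python3 prof.py
```

```text
13.1 [ 0.4362 -0.0033  0.032 ] [-3.1403  0.0011 -1.954 ] [ 0.3565  0.516  -1.9486] 8.000095523893833
[279 252   1]
-0.190 n101 zmin-0.003 med0.002 zmax0.007
-0.170 n96 zmin-0.002 med0.002 zmax0.006
-0.150 n93 zmin-0.003 med0.003 zmax0.008
-0.130 n89 zmin-0.002 med0.002 zmax0.008
-0.110 n88 zmin-0.004 med0.002 zmax0.007
-0.090 n85 zmin-0.002 med0.003 zmax0.007
-0.070 n79 zmin-0.004 med0.002 zmax0.006
-0.050 n93 zmin-0.002 med0.003 zmax0.058
-0.030 n306 zmin-0.001 med0.066 zmax0.140
-0.010 n76 zmin0.064 med0.069 zmax0.126
0.010 n34 zmin0.064 med0.067 zmax0.069
```

Emit:
{"op": "servo_tool", "data": {"moves": [{"dx": 0.001,"dy": 0.002,"dz": 0.006,"roll": 0,"jaw": 0.3},{"dx": 0.001,"dy": 0.002,"dz": 0.006,"roll": 0,"jaw": 0.3},{"dx": 0,"dy": 0,"dz": 0,"roll": 0,"jaw": 0.3},{"dx": 0,"dy": 0,"dz": 0,"roll": 0,"jaw": 0.3},{"dx": 0,"dy": 0,"dz": 0,"roll": 0,"jaw": 0.3},{"dx": 0,"dy": 0,"dz": 0,"roll": 0,"jaw": 0.3},{"dx": 0,"dy": 0,"dz": 0,"roll": 0,"jaw": 0.3},{"dx": 0,"dy": 0,"dz": 0,"roll": 0,"jaw": 0.3},{"dx": 0,"dy": 0,"dz": 0,"roll": 0,"jaw": 0.3},{"dx": 0,"dy": 0,"dz": 0,"roll": 0,"jaw": 0.3}]}}

```text
t: 14.35
eef_pos: [0.4372, 0.0001, 0.0423]
ee_rot: [3.142, 0.0, -1.955]
force: [0.4, 0.4, -4.3]
width: 0.046
gripper_force: 8.0
```

```bash
cat > two.py <<'E'
from prof import *
s=get_state();p=np.array(s["eef_pos"]);print(s["t"],p,s["ee_rot"],s["force"])
A=[cloud(c) for c in("side","top")]
save("S.png",A[0][0]);save("T.png",A[1][0])
q=np.concatenate([A[0][2].reshape(-1,3),A[1][2].reshape(-1,3)])
d=np.array([np.cos(s["ee_rot"][2]+np.pi),np.sin(s["ee_rot"][2]+np.pi)]);n=np.array([-d[1],d[0]])
for nm,a in zip("ST",A):
    q=a[2].reshape(-1,3);r=q[:,:2]-p[:2];x=r@d;k=(abs(r@n)<.017)&(x>-.06)&(x<.19)&(q[:,2]<p[2]+.075)
    for b in np.arange(-.06,.19,.02):
        m=k&(x>=b)&(x<b+.02)
        if m.sum()>5: print(nm,f"{b+.01:.2f} n{m.sum()} {q[m,2].min():.3f} {np.median(q[m,2]):.3f} {q[m,2].max():.3f}")
E
python3 two.py
```

```text
14.35 [0.4372 0.0001 0.0423] [ 3.1416  0.     -1.9545] [ 0.419   0.4253 -4.3465]
S -0.05 n83 -0.002 0.003 0.050
S -0.03 n253 -0.002 0.059 0.086
S -0.01 n70 -0.001 0.080 0.085
S 0.01 n29 0.073 0.078 0.081
S 0.03 n12 0.074 0.078 0.079
T 0.05 n20 0.067 0.073 0.076
T 0.07 n71 0.063 0.071 0.076
T 0.09 n70 0.064 0.070 0.075
T 0.11 n71 0.064 0.068 0.075
T 0.13 n71 0.058 0.066 0.072
T 0.15 n47 0.014 0.061 0.069
T 0.17 n67 -0.006 0.000 0.042
T 0.19 n34 -0.003 0.004 0.039
```

Emit:
{"op": "servo_tool", "data": {"moves": [{"dx": 0,"dy": 0,"dz": 0,"roll": 0,"jaw": 0.3},{"dx": 0,"dy": 0,"dz": 0,"roll": 0,"jaw": 0.3},{"dx": 0,"dy": 0,"dz": 0.01,"roll": 0,"jaw": 0.3},{"dx": 0,"dy": 0,"dz": 0.02,"roll": 0,"jaw": 0.3},{"dx": 0.01,"dy": 0,"dz": 0.02,"roll": 0,"jaw": 0.3},{"dx": 0.015,"dy": -0.005,"dz": 0.01,"roll": 0,"jaw": 0.3},{"dx": 0.015,"dy": -0.005,"dz": 0,"roll": 0,"jaw": 0.3},{"dx": 0.013,"dy": -0.009,"dz": 0,"roll": 0,"jaw": 0.3},{"dx": 0,"dy": 0,"dz": 0,"roll": 0,"jaw": 0.3},{"dx": 0,"dy": 0,"dz": 0,"roll": 0,"jaw": 0.3}], "newtons": 60}}

```text
t: 15.7
eef_pos: [0.4895, -0.0193, 0.1015]
ee_rot: [3.14, -0.001, -1.955]
force: [-0.5, 0.0, -3.3]
width: 0.0456
gripper_force: 60.0
```

```bash
python3 two.py
```

```text
15.7 [ 0.4895 -0.0193  0.1015] [ 3.14   -0.0011 -1.9554] [-0.5251  0.0082 -3.2982]
S -0.05 n81 -0.002 0.003 0.112
S -0.03 n262 -0.001 0.117 0.146
S -0.01 n135 -0.001 0.138 0.144
S 0.01 n99 -0.002 0.004 0.142
S 0.03 n32 -0.001 0.136 0.140
T 0.07 n23 0.126 0.130 0.135
T 0.09 n64 0.124 0.128 0.133
T 0.11 n79 0.120 0.127 0.133
T 0.13 n78 0.119 0.125 0.131
T 0.15 n53 0.075 0.121 0.128
T 0.17 n44 0.001 0.007 0.036
T 0.19 n34 -0.000 0.007 0.011
```

View pics/T.png

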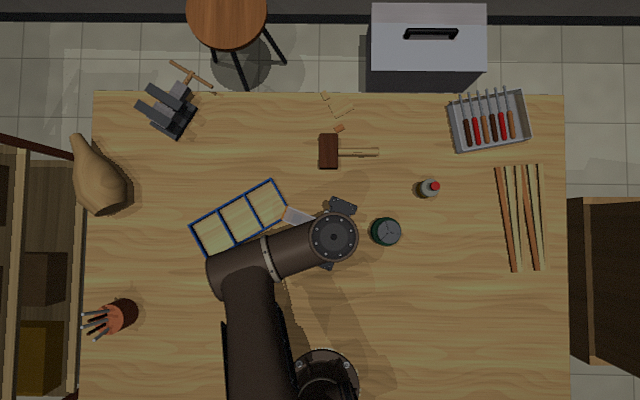

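```bash
cat > st.py <<'E'
from h import *
from scipy import ndimage
s=get_state();p=np.array(s["eef_pos"]);print(s["t"],p,s["force"])
th=s["ee_rot"][2]+np.pi;d=np.array([np.cos(th),np.sin(th)]);n=np.array([-d[1],d[0]])
C=np.array([.523,.2737]);a=np.radians(30.85);ux=np.array([np.cos(a),np.sin(a)]);uy=np.array([-ux[1],ux[0]])
for cam in("top","side"):
    im,D,P=cloud(cam);save("st_"+cam+".png",im)
    r=P[...,:2]-p[:2];x=r@d;y=r@n;z=P[...,2]
    if cam=="top":
        for b in np.arange(.05,.22,.008):
            m=(x>=b)&(x<b+.008)&(abs(y)<.012)&(z>.045)&(z<p[2]+.06)
            if m.sum()>3: print(f"{b:.3f} n{m.sum()} z{np.median(z[m]):.3f} rgb {im[m].mean(0).astype(int)}")
    t=P[...,:2]-C;tx=t@ux;ty=t@uy
    vis=(abs(tx)<.06)&(abs(ty)<.145)&(z<.07)
    for i in range(3):
        inb=vis&(abs(ty-(i-1)*.1)<.044)
        m=inb&(z>.016)
        L,k=ndimage.label(m)
        print(cam,"bay",i,"seen",inb.sum(),"raised",m.sum(),[(np.sum(L==j),(np.round([tx[L==j].mean(),ty[L==j].mean(),z[L==j].max()],3)).tolist()) for j in range(1,k+1) if (L==j).sum()>12])
E
python3 st.py
```

```text
15.8 [ 0.4896 -0.019   0.1019] [-1.3276 -0.4325 -4.598 ]
0.066 n5 z0.129 rgb [101  98  98]
0.074 n12 z0.130 rgb [106 103 102]
0.082 n17 z0.129 rgb [107 104 102]
0.090 n23 z0.129 rgb [106 103 103]
0.098 n23 z0.128 rgb [101 100 101]
0.106 n22 z0.127 rgb [101 100 101]
0.114 n22 z0.126 rgb [102 100 101]
0.122 n23 z0.125 rgb [112 104 101]
0.130 n21 z0.125 rgb [117 107 103]
0.138 n23 z0.125 rgb [119 108 103]
0.146 n9 z0.082 rgb [126  90  57]
0.154 n9 z0.080 rgb [130  92  45]
top bay 0 seen 970 raised 4 []
top bay 1 seen 991 raised 5 []
top bay 2 seen 952 raised 2 []
side bay 0 seen 95 raised 1 []
side bay 1 seen 499 raised 4 []
side bay 2 seen 448 raised 11 []
```

Emit:
{"op": "servo_tool", "data": {"moves": [{"dx": 0.008,"dy": 0.018,"dz": 0,"roll": 0,"jaw": 0.3},{"dx": 0.022,"dy": 0.055,"dz": 0,"roll": 0,"jaw": 0.3},{"dx": 0,"dy": 0,"dz": 0,"roll": 0,"jaw": 0.3},{"dx": 0,"dy": 0,"dz": 0,"roll": 0,"jaw": 0.3},{"dx": 0,"dy": 0,"dz": 0,"roll": 0,"jaw": 0.3},{"dx": 0,"dy": 0,"dz": 0,"roll": 0,"jaw": 0.3},{"dx": 0,"dy": 0,"dz": 0,"roll": 0,"jaw": 0.3},{"dx": 0,"dy": 0,"dz": 0,"roll": 0,"jaw": 0.3},{"dx": 0,"dy": 0,"dz": 0,"roll": 0,"jaw": 0.3},{"dx": 0,"dy": 0,"dz": 0,"roll": 0,"jaw": 0.3}]}}

```text
t: 17.15
eef_pos: [0.5202, 0.0541, 0.1023]
ee_rot: [3.142, -0.0, -1.955]
force: [-0.5, 1.0, -2.5]
width: 0.0456
gripper_force: 60.0
```

```bash
python3 st.py
```

```text
17.15 [0.5202 0.0541 0.1023] [-0.4917  0.9674 -2.5062]
0.098 n6 z0.129 rgb [102  99  99]
0.106 n18 z0.127 rgb [107 104 103]
0.114 n22 z0.127 rgb [106 103 104]
0.122 n22 z0.126 rgb [102 100 102]
0.130 n20 z0.126 rgb [103 101 102]
0.138 n23 z0.124 rgb [107 102 102]
0.146 n5 z0.124 rgb [132 106  84]
0.154 n7 z0.079 rgb [133  97  53]
top bay 0 seen 438 raised 9 []
top bay 1 seen 613 raised 2 []
top bay 2 seen 520 raised 5 []
side bay 0 seen 7 raised 0 []
side bay 1 seen 267 raised 6 []
side bay 2 seen 451 raised 8 []
```

Emit:
{"op": "servo_tool", "data": {"moves": [{"dx": -0.0056,"dy": -0.0139,"dz": -0.004,"roll": 0,"jaw": 0.3},{"dx": -0.0094,"dy": -0.0232,"dz": -0.004,"roll": 0,"jaw": 0.3},{"dx": -0.0094,"dy": -0.0232,"dz": -0.004,"roll": 0,"jaw": 0.3},{"dx": -0.0075,"dy": -0.0185,"dz": 0,"roll": 0,"jaw": 0.3},{"dx": -0.0026,"dy": -0.0065,"dz": 0,"roll": 0,"jaw": 0.3},{"dx": 0.008,"dy": 0.018,"dz": 0,"roll": 0,"jaw": 0.3},{"dx": 0.022,"dy": 0.055,"dz": 0,"roll": 0,"jaw": 0.3},{"dx": 0,"dy": 0,"dz": 0,"roll": 0,"jaw": 0.3},{"dx": 0,"dy": 0,"dz": 0,"roll": 0,"jaw": 0.3},{"dx": 0,"dy": 0,"dz": 0,"roll": 0,"jaw": 0.3}]}}

```text
t: 18.5
eef_pos: [0.5154, 0.0416, 0.0902]
ee_rot: [3.141, -0.0, -1.955]
force: [-0.0, -0.1, -3.3]
width: 0.0458
gripper_force: 60.0
```

```bash
python3 st.py
```

```text
18.5 [0.5154 0.0416 0.0902] [-0.0217 -0.052  -3.2923]
0.090 n4 z0.115 rgb [87 86 89]
0.098 n17 z0.117 rgb [ 99  98 100]
0.106 n20 z0.114 rgb [102 101 102]
0.114 n21 z0.115 rgb [108 105 104]
0.122 n22 z0.114 rgb [108 105 104]
0.130 n20 z0.114 rgb [108 105 104]
0.138 n21 z0.113 rgb [122 111 105]
0.146 n4 z0.110 rgb [135 109  86]
0.154 n9 z0.068 rgb [131  91  46]
top bay 0 seen 563 raised 104 [(np.int64(85), [0.017, -0.078, 0.045])]
top bay 1 seen 712 raised 4 []
top bay 2 seen 620 raised 5 []
side bay 0 seen 3 raised 0 []
side bay 1 seen 383 raised 6 []
side bay 2 seen 456 raised 13 []
```

Emit:
{"op": "servo_tool", "data": {"moves": [{"dx": -0.0056,"dy": -0.0139,"dz": 0,"roll": 0,"jaw": 0.3},{"dx": -0.0094,"dy": -0.0232,"dz": 0,"roll": 0,"jaw": 0.3},{"dx": -0.0094,"dy": -0.0232,"dz": 0,"roll": 0,"jaw": 0.3},{"dx": -0.0056,"dy": -0.0127,"dz": 0,"roll": 0,"jaw": 0.3},{"dx": 0,"dy": 0,"dz": 0,"roll": 0,"jaw": 0.3},{"dx": 0.008,"dy": 0.018,"dz": 0,"roll": 0,"jaw": 0.3},{"dx": 0.022,"dy": 0.055,"dz": 0,"roll": 0,"jaw": 0.3},{"dx": 0,"dy": 0,"dz": 0,"roll": 0,"jaw": 0.3},{"dx": 0,"dy": 0,"dz": 0,"roll": 0,"jaw": 0.3},{"dx": 0,"dy": 0,"dz": 0,"roll": 0,"jaw": 0.3}]}}

```text
t: 19.85
eef_pos: [0.5154, 0.0418, 0.09]
ee_rot: [3.141, -0.0, -1.954]
force: [0.5, -0.5, -4.1]
width: 0.0454
gripper_force: 60.0
```

```bash
python3 st.py
```

```text
19.85 [0.5154 0.0418 0.09  ] [ 0.4624 -0.4502 -4.1433]
0.098 n16 z0.115 rgb [106 103 102]
0.106 n22 z0.115 rgb [103 101 103]
0.114 n20 z0.114 rgb [101 100 102]
0.122 n22 z0.114 rgb [101 100 101]
0.130 n23 z0.114 rgb [104 102 103]
0.138 n20 z0.114 rgb [112 107 105]
0.146 n14 z0.098 rgb [112  82  59]
0.154 n18 z0.094 rgb [110  72  41]
0.162 n5 z0.091 rgb [116  88  58]
top bay 0 seen 537 raised 82 [(np.int64(73), [0.026, -0.073, 0.037])]
top bay 1 seen 712 raised 4 []
top bay 2 seen 615 raised 5 []
side bay 0 seen 3 raised 0 []
side bay 1 seen 385 raised 2 []
side bay 2 seen 444 raised 5 []
```

Emit:
{"op": "servo_tool", "data": {"moves": [{"dx": -0.0056,"dy": -0.0139,"dz": 0,"roll": 0,"jaw": 0.3},{"dx": -0.0094,"dy": -0.0232,"dz": 0,"roll": 0,"jaw": 0.3},{"dx": -0.0075,"dy": -0.0185,"dz": 0,"roll": 0,"jaw": 0.3},{"dx": 0,"dy": 0,"dz": 0,"roll": 0,"jaw": 0.3},{"dx": 0.006,"dy": 0.0139,"dz": 0,"roll": 0,"jaw": 0.3},{"dx": 0.0165,"dy": 0.0417,"dz": 0,"roll": 0,"jaw": 0.3},{"dx": 0,"dy": 0,"dz": 0,"roll": 0,"jaw": 0.3},{"dx": 0,"dy": 0,"dz": 0,"roll": 0,"jaw": 0.3},{"dx": 0,"dy": 0,"dz": 0,"roll": 0,"jaw": 0.3},{"dx": 0,"dy": 0,"dz": 0,"roll": 0,"jaw": 0.3}]}}

```text
t: 21.2
eef_pos: [0.5156, 0.0415, 0.0903]
ee_rot: [3.142, -0.0, -1.955]
force: [0.3, -0.3, -3.3]
width: 0.0456
gripper_force: 60.0
```

```bash
python3 st.py
```

```text
21.2 [0.5156 0.0415 0.0903] [ 0.2551 -0.312  -3.267 ]
0.090 n5 z0.116 rgb [97 94 93]
0.098 n16 z0.117 rgb [106 103 102]
0.106 n21 z0.115 rgb [109 106 105]
0.114 n21 z0.115 rgb [105 102 103]
0.122 n21 z0.113 rgb [101 100 102]
0.130 n22 z0.113 rgb [101 100 101]
0.138 n21 z0.112 rgb [108 104 103]
0.146 n5 z0.110 rgb [133 109  89]
0.154 n9 z0.068 rgb [129  85  40]
top bay 0 seen 570 raised 114 [(np.int64(72), [0.026, -0.073, 0.037]), (np.int64(31), [0.001, -0.089, 0.069])]
top bay 1 seen 714 raised 6 []
top bay 2 seen 616 raised 4 []
side bay 0 seen 5 raised 0 []
side bay 1 seen 381 raised 6 []
side bay 2 seen 447 raised 6 []
```

Emit:
{"op": "servo_tool", "data": {"moves": [{"dx": 0,"dy": 0,"dz": 0.01,"roll": 0,"jaw": 0.3},{"dx": -0.006,"dy": 0,"dz": 0.015,"roll": 0,"jaw": 0.3},{"dx": -0.012,"dy": 0.002,"dz": 0,"roll": 0,"jaw": 0.3},{"dx": -0.015,"dy": 0.003,"dz": 0,"roll": 0,"jaw": 0.3},{"dx": -0.015,"dy": 0.003,"dz": 0,"roll": 0,"jaw": 0.3},{"dx": -0.015,"dy": 0.003,"dz": 0,"roll": 0,"jaw": 0.3},{"dx": -0.012,"dy": 0.0015,"dz": 0,"roll": 0,"jaw": 0.3},{"dx": -0.006,"dy": 0,"dz": -0.015,"roll": 0,"jaw": 0.3},{"dx": 0,"dy": 0,"dz": -0.01,"roll": 0,"jaw": 0.3},{"dx": 0,"dy": 0,"dz": 0,"roll": 0,"jaw": 0.3}]}}

```text
t: 22.55
eef_pos: [0.4344, 0.0541, 0.0897]
ee_rot: [3.141, -0.001, -1.954]
force: [-0.2, -0.3, -3.1]
width: 0.0457
gripper_force: 60.0
```

```bash
python3 st.py
```

```text
22.55 [0.4344 0.0541 0.0897] [-0.2264 -0.2622 -3.1223]
0.066 n14 z0.119 rgb [96 94 96]
0.074 n22 z0.118 rgb [100  97  99]
0.082 n21 z0.116 rgb [99 97 99]
0.090 n22 z0.116 rgb [102  99 100]
0.098 n21 z0.115 rgb [105 102 101]
0.106 n21 z0.114 rgb [105 102 101]
0.114 n22 z0.114 rgb [103 100 100]
0.122 n22 z0.113 rgb [98 97 99]
0.130 n21 z0.112 rgb [98 96 98]
0.138 n21 z0.112 rgb [102  99 100]
0.146 n7 z0.108 rgb [129 105  78]
0.154 n9 z0.068 rgb [118  86  52]
top bay 0 seen 1001 raised 153 [(np.int64(73), [0.026, -0.073, 0.039]), (np.int64(72), [-0.004, -0.093, 0.04])]
top bay 1 seen 985 raised 2 []
top bay 2 seen 971 raised 4 []
side bay 0 seen 123 raised 67 [(np.int64(65), [0.024, -0.081, 0.039])]
side bay 1 seen 14 raised 3 []
side bay 2 seen 360 raised 6 []
```

Emit:
{"op": "servo_tool", "data": {"moves": [{"dx": 0.008,"dy": 0.018,"dz": 0,"roll": 0,"jaw": 0.3},{"dx": 0.022,"dy": 0.055,"dz": 0,"roll": 0,"jaw": 0.3},{"dx": 0,"dy": 0,"dz": 0,"roll": 0,"jaw": 0.3},{"dx": 0,"dy": 0,"dz": 0,"roll": 0,"jaw": 0.3},{"dx": 0,"dy": 0,"dz": 0,"roll": 0,"jaw": 0.3},{"dx": 0,"dy": 0,"dz": 0,"roll": 0,"jaw": 0.3},{"dx": 0,"dy": 0,"dz": 0,"roll": 0,"jaw": 0.3},{"dx": 0,"dy": 0,"dz": 0,"roll": 0,"jaw": 0.3},{"dx": 0,"dy": 0,"dz": 0,"roll": 0,"jaw": 0.3},{"dx": 0,"dy": 0,"dz": 0,"roll": 0,"jaw": 0.3}]}}

```text
t: 23.9
eef_pos: [0.4647, 0.1273, 0.0903]
ee_rot: [3.142, -0.0, -1.955]
force: [-0.1, 1.2, -3.5]
width: 0.0456
gripper_force: 60.0
```

```bash
python3 st.py
```

```text
23.9 [0.4647 0.1273 0.0903] [-0.0885  1.1953 -3.5281]
0.098 n8 z0.118 rgb [98 97 99]
0.106 n14 z0.117 rgb [99 97 99]
0.114 n20 z0.115 rgb [106 103 102]
0.122 n22 z0.115 rgb [107 103 102]
0.130 n20 z0.113 rgb [107 103 102]
0.138 n21 z0.113 rgb [124 112 103]
top bay 0 seen 846 raised 150 [(np.int64(72), [0.026, -0.073, 0.039]), (np.int64(70), [-0.004, -0.093, 0.041])]
top bay 1 seen 547 raised 79 [(np.int64(73), [0.028, 0.026, 0.041])]
top bay 2 seen 952 raised 4 []
side bay 0 seen 289 raised 48 [(np.int64(18), [0.015, -0.085, 0.038]), (np.int64(28), [-0.008, -0.102, 0.038])]
side bay 1 seen 6 raised 0 []
side bay 2 seen 248 raised 8 []
```

Emit:
{"op": "servo_tool", "data": {"moves": [{"dx": -0.0056,"dy": -0.0139,"dz": 0,"roll": 0,"jaw": 0.3},{"dx": -0.0094,"dy": -0.0232,"dz": 0,"roll": 0,"jaw": 0.3},{"dx": -0.0094,"dy": -0.0232,"dz": 0,"roll": 0,"jaw": 0.3},{"dx": -0.0056,"dy": -0.0127,"dz": 0,"roll": 0,"jaw": 0.3},{"dx": 0,"dy": 0,"dz": 0,"roll": 0,"jaw": 0.3},{"dx": 0.008,"dy": 0.018,"dz": 0,"roll": 0,"jaw": 0.3},{"dx": 0.022,"dy": 0.055,"dz": 0,"roll": 0,"jaw": 0.3},{"dx": 0,"dy": 0,"dz": 0,"roll": 0,"jaw": 0.3},{"dx": 0,"dy": 0,"dz": 0,"roll": 0,"jaw": 0.3},{"dx": 0,"dy": 0,"dz": 0,"roll": 0,"jaw": 0.3}]}}

```text
t: 25.25
eef_pos: [0.4644, 0.1272, 0.09]
ee_rot: [3.141, -0.001, -1.954]
force: [-0.2, -0.4, -3.6]
width: 0.0455
gripper_force: 60.0
```

```bash
python3 st.py
```

```text
25.25 [0.4644 0.1272 0.09  ] [-0.206  -0.3962 -3.6452]
0.098 n8 z0.116 rgb [107 104 104]
0.106 n13 z0.117 rgb [102 100 101]
0.114 n19 z0.114 rgb [101  99 100]
0.122 n22 z0.114 rgb [100  98 100]
0.130 n21 z0.113 rgb [103 100 100]
0.138 n22 z0.112 rgb [113 107 105]
0.146 n11 z0.097 rgb [121  89  63]
0.154 n20 z0.093 rgb [117  77  44]
0.162 n8 z0.094 rgb [102  71  44]
top bay 0 seen 842 raised 147 [(np.int64(73), [0.026, -0.073, 0.038]), (np.int64(70), [-0.004, -0.093, 0.037])]
top bay 1 seen 517 raised 83 [(np.int64(73), [0.027, 0.026, 0.04])]
top bay 2 seen 943 raised 4 []
side bay 0 seen 291 raised 48 [(np.int64(19), [0.015, -0.086, 0.041]), (np.int64(26), [-0.008, -0.103, 0.037])]
side bay 1 seen 7 raised 0 []
side bay 2 seen 257 raised 6 []
```

Same as in bay 0: the fourth block sits on the lip; a small kick will drop it.

Emit:
{"op": "servo_tool", "data": {"moves": [{"dx": -0.0056,"dy": -0.0139,"dz": 0,"roll": 0,"jaw": 0.3},{"dx": -0.0094,"dy": -0.0232,"dz": 0,"roll": 0,"jaw": 0.3},{"dx": -0.0075,"dy": -0.0185,"dz": 0,"roll": 0,"jaw": 0.3},{"dx": 0,"dy": 0,"dz": 0,"roll": 0,"jaw": 0.3},{"dx": 0.006,"dy": 0.0139,"dz": 0,"roll": 0,"jaw": 0.3},{"dx": 0.0165,"dy": 0.0417,"dz": 0,"roll": 0,"jaw": 0.3},{"dx": 0,"dy": 0,"dz": 0,"roll": 0,"jaw": 0.3},{"dx": 0,"dy": 0,"dz": 0,"roll": 0,"jaw": 0.3},{"dx": 0,"dy": 0,"dz": 0,"roll": 0,"jaw": 0.3},{"dx": 0,"dy": 0,"dz": 0,"roll": 0,"jaw": 0.3}]}}

```text
t: 26.6
eef_pos: [0.4646, 0.127, 0.0903]
ee_rot: [3.142, -0.0, -1.955]
force: [0.6, -0.4, -3.8]
width: 0.0458
gripper_force: 60.0
```

```bash
python3 st.py
```

```text
26.6 [0.4646 0.127  0.0903] [ 0.6095 -0.3698 -3.7649]
0.098 n9 z0.116 rgb [100  97  96]
0.106 n15 z0.116 rgb [105 102 101]
0.114 n20 z0.116 rgb [105 102 101]
0.122 n22 z0.115 rgb [101  99 100]
0.130 n20 z0.114 rgb [102  99 100]
0.138 n21 z0.113 rgb [108 102 101]
0.154 n4 z0.068 rgb [129  99  61]
top bay 0 seen 837 raised 147 [(np.int64(72), [0.026, -0.073, 0.039]), (np.int64(71), [-0.004, -0.093, 0.039])]
top bay 1 seen 557 raised 128 [(np.int64(118), [0.022, 0.018, 0.07])]
top bay 2 seen 946 raised 3 []
side bay 0 seen 289 raised 46 [(np.int64(18), [0.014, -0.086, 0.038]), (np.int64(22), [-0.007, -0.104, 0.036])]
side bay 1 seen 6 raised 0 []
side bay 2 seen 258 raised 9 []
```

Emit:
{"op": "servo_tool", "data": {"moves": [{"dx": 0,"dy": 0,"dz": 0.01,"roll": 0,"jaw": 0.3},{"dx": -0.006,"dy": 0,"dz": 0.015,"roll": 0,"jaw": 0.3},{"dx": -0.012,"dy": 0.002,"dz": 0,"roll": 0,"jaw": 0.3},{"dx": -0.015,"dy": 0.003,"dz": 0,"roll": 0,"jaw": 0.3},{"dx": -0.015,"dy": 0.003,"dz": 0,"roll": 0,"jaw": 0.3},{"dx": -0.015,"dy": 0.003,"dz": 0,"roll": 0,"jaw": 0.3},{"dx": -0.012,"dy": 0.0015,"dz": 0,"roll": 0,"jaw": 0.3},{"dx": -0.006,"dy": 0,"dz": -0.015,"roll": 0,"jaw": 0.3},{"dx": 0,"dy": 0,"dz": -0.01,"roll": 0,"jaw": 0.3},{"dx": 0,"dy": 0,"dz": 0,"roll": 0,"jaw": 0.3}]}}

```text
t: 27.95
eef_pos: [0.3834, 0.1396, 0.0897]
ee_rot: [3.141, -0.002, -1.954]
force: [-0.4, 0.1, -2.4]
width: 0.0455
gripper_force: 60.0
```

```bash
python3 st.py; python3 -c "
from h import *
print(get_state()['q'],get_state()['ee_rot'])"
```

```text
27.95 [0.3834 0.1396 0.0897] [-0.4167  0.127  -2.3606]
0.058 n10 z0.120 rgb [106  98  94]
0.066 n19 z0.119 rgb [107  99  96]
0.074 n21 z0.117 rgb [107 100  96]
0.082 n21 z0.117 rgb [108 101  97]
0.090 n23 z0.117 rgb [103  99  98]
0.098 n22 z0.114 rgb [104 100  98]
0.106 n22 z0.116 rgb [104 100  99]
0.114 n19 z0.115 rgb [103  99  98]
0.122 n24 z0.113 rgb [98 96 97]
0.130 n21 z0.113 rgb [100  97  97]
0.138 n22 z0.112 rgb [106 100  97]
0.146 n4 z0.111 rgb [117  99  80]
0.154 n5 z0.068 rgb [107  85  61]
top bay 0 seen 1007 raised 150 [(np.int64(73), [0.026, -0.073, 0.037]), (np.int64(70), [-0.004, -0.093, 0.036])]
top bay 1 seen 997 raised 157 [(np.int64(148), [0.018, 0.013, 0.038])]
top bay 2 seen 962 raised 2 []
side bay 0 seen 567 raised 151 [(np.int64(146), [0.011, -0.084, 0.04])]
side bay 1 seen 156 raised 52 [(np.int64(48), [0.029, 0.029, 0.038])]
side bay 2 seen 10 raised 2 []
[ 0.8381  0.0604 -0.7346  0.0003 -0.7761 -1.222 ] [-3.1415 -0.0002 -1.9544]
```

Emit:
{"op": "servo_tool", "data": {"moves": [{"dx": 0.008,"dy": 0.018,"dz": 0,"roll": 0,"jaw": 0.3},{"dx": 0.022,"dy": 0.055,"dz": 0,"roll": 0,"jaw": 0.3},{"dx": 0,"dy": 0,"dz": 0,"roll": 0,"jaw": 0.3},{"dx": 0,"dy": 0,"dz": 0,"roll": 0,"jaw": 0.3},{"dx": 0,"dy": 0,"dz": 0,"roll": 0,"jaw": 0.3},{"dx": 0,"dy": 0,"dz": 0,"roll": 0,"jaw": 0.3},{"dx": 0,"dy": 0,"dz": 0,"roll": 0,"jaw": 0.3},{"dx": 0,"dy": 0,"dz": 0,"roll": 0,"jaw": 0.3},{"dx": 0,"dy": 0,"dz": 0,"roll": 0,"jaw": 0.3},{"dx": 0,"dy": 0,"dz": 0,"roll": 0,"jaw": 0.3}]}}

```text
t: 29.3
eef_pos: [0.4138, 0.2128, 0.0903]
ee_rot: [-3.142, 0.0, -1.955]
force: [-0.9, 0.2, -3.4]
width: 0.0456
gripper_force: 60.0
```

```bash
python3 st.py
```

```text
29.3 [0.4138 0.2128 0.0903] [-0.8912  0.2049 -3.4359]
0.066 n6 z0.121 rgb [99 92 88]
0.074 n7 z0.119 rgb [110 102  98]
0.082 n10 z0.118 rgb [110 102  98]
0.090 n16 z0.117 rgb [110 101  98]
0.098 n18 z0.117 rgb [109 101  97]
0.106 n23 z0.115 rgb [105 100  99]
0.114 n20 z0.115 rgb [105 101 100]
0.122 n21 z0.115 rgb [107 102 100]
0.130 n20 z0.114 rgb [106 101 100]
0.138 n20 z0.113 rgb [122 113 103]
0.146 n4 z0.112 rgb [129 120 101]
top bay 0 seen 1005 raised 148 [(np.int64(72), [0.026, -0.073, 0.037]), (np.int64(71), [-0.004, -0.093, 0.039])]
top bay 1 seen 826 raised 156 [(np.int64(151), [0.018, 0.013, 0.039])]
top bay 2 seen 504 raised 88 [(np.int64(79), [0.032, 0.118, 0.041])]
side bay 0 seen 565 raised 153 [(np.int64(150), [0.011, -0.084, 0.041])]
side bay 1 seen 363 raised 45 [(np.int64(15), [-0.001, 0.001, 0.037])]
side bay 2 seen 4 raised 0 []
```

Fifth is in bay 2. One more full kick.

Emit:
{"op": "servo_tool", "data": {"moves": [{"dx": -0.0056,"dy": -0.0139,"dz": 0,"roll": 0,"jaw": 0.3},{"dx": -0.0094,"dy": -0.0232,"dz": 0,"roll": 0,"jaw": 0.3},{"dx": -0.0094,"dy": -0.0232,"dz": 0,"roll": 0,"jaw": 0.3},{"dx": -0.0056,"dy": -0.0127,"dz": 0,"roll": 0,"jaw": 0.3},{"dx": 0,"dy": 0,"dz": 0,"roll": 0,"jaw": 0.3},{"dx": 0.008,"dy": 0.018,"dz": 0,"roll": 0,"jaw": 0.3},{"dx": 0.022,"dy": 0.055,"dz": 0,"roll": 0,"jaw": 0.3},{"dx": 0,"dy": 0,"dz": 0,"roll": 0,"jaw": 0.3},{"dx": 0,"dy": 0,"dz": 0,"roll": 0,"jaw": 0.3},{"dx": 0,"dy": 0,"dz": 0,"roll": 0,"jaw": 0.3}]}}

```text
t: 30.65
eef_pos: [0.4135, 0.2127, 0.09]
ee_rot: [3.141, -0.001, -1.954]
force: [-1.0, 0.3, -2.9]
width: 0.0454
gripper_force: 60.0
```

Emit:
{"op": "servo_tool", "data": {"moves": [{"dx": -0.0056,"dy": -0.0139,"dz": 0,"roll": 0,"jaw": 0.3},{"dx": -0.0094,"dy": -0.0232,"dz": 0,"roll": 0,"jaw": 0.3},{"dx": -0.0075,"dy": -0.0185,"dz": 0,"roll": 0,"jaw": 0.3},{"dx": 0,"dy": 0,"dz": 0,"roll": 0,"jaw": 0.3},{"dx": 0.006,"dy": 0.0139,"dz": 0,"roll": 0,"jaw": 0.3},{"dx": 0.0165,"dy": 0.0417,"dz": 0,"roll": 0,"jaw": 0.3},{"dx": 0,"dy": 0,"dz": 0,"roll": 0,"jaw": 0.3},{"dx": 0,"dy": 0,"dz": 0,"roll": 0,"jaw": 0.3},{"dx": 0,"dy": 0,"dz": 0,"roll": 0,"jaw": 0.3},{"dx": 0,"dy": 0,"dz": 0,"roll": 0,"jaw": 0.3}]}}

```text
t: 31.9
eef_pos: [0.4136, 0.2125, 0.0903]
ee_rot: [-3.142, 0.0, -1.955]
force: [-1.1, 0.2, -2.9]
width: 0.0459
gripper_force: 60.0
```

```bash
python3 st.py
```

```text
31.9 [0.4136 0.2125 0.0903] [-1.1334  0.1783 -2.8664]
0.066 n7 z0.120 rgb [102  94  90]
0.074 n7 z0.120 rgb [110 102  98]
0.082 n11 z0.118 rgb [111 103  99]
0.090 n17 z0.118 rgb [109 101  97]
0.098 n20 z0.116 rgb [110 101  98]
0.106 n20 z0.116 rgb [110 102  98]
0.114 n20 z0.114 rgb [110 102  98]
0.122 n23 z0.113 rgb [113 103  99]
0.130 n21 z0.112 rgb [117 106 100]
0.138 n19 z0.114 rgb [126 114 103]
0.146 n4 z0.112 rgb [127 118 100]
0.170 n5 z0.049 rgb [43 25 12]
0.178 n19 z0.058 rgb [110  74  44]
0.186 n14 z0.057 rgb [117  80  48]
0.194 n13 z0.059 rgb [115  77  46]
top bay 0 seen 1000 raised 147 [(np.int64(70), [0.026, -0.073, 0.037]), (np.int64(71), [-0.004, -0.093, 0.036])]
top bay 1 seen 830 raised 156 [(np.int64(150), [0.018, 0.013, 0.042])]
top bay 2 seen 508 raised 99 [(np.int64(87), [0.029, 0.111, 0.063])]
side bay 0 seen 571 raised 153 [(np.int64(147), [0.01, -0.085, 0.04])]
side bay 1 seen 360 raised 46 [(np.int64(15), [0.011, -0.012, 0.038]), (np.int64(16), [-0.001, -0.0, 0.037])]
side bay 2 seen 4 raised 0 []
```

Emit:
{"op": "servo_tool", "data": {"moves": [{"dx": 0,"dy": 0,"dz": 0.03,"roll": 0,"jaw": 0.3},{"dx": 0,"dy": -0.01,"dz": 0.02,"roll": 0,"jaw": 0.3},{"dx": 0.003,"dy": -0.025,"dz": 0,"roll": 0,"jaw": 0.3},{"dx": 0.004,"dy": -0.04,"dz": 0,"roll": 0,"jaw": 0.3},{"dx": 0.004,"dy": -0.04,"dz": 0,"roll": 0,"jaw": 0.3},{"dx": 0.004,"dy": -0.04,"dz": 0,"roll": 0,"jaw": 0.3},{"dx": 0.004,"dy": -0.04,"dz": 0,"roll": 0,"jaw": 0.3},{"dx": 0.004,"dy": -0.027,"dz": -0.02,"roll": 0,"jaw": 0.3},{"dx": 0,"dy": -0.01,"dz": -0.03,"roll": 0,"jaw": 0.3},{"dx": 0,"dy": 0,"dz": -0.02,"roll": 0,"jaw": 0.3}]}}

```text
t: 33.25
eef_pos: [0.4361, -0.0204, 0.0693]
ee_rot: [3.141, -0.0, -1.956]
force: [-0.5, -0.3, -2.7]
width: 0.0458
gripper_force: 60.0
```

Emit:
{"op": "servo_tool", "data": {"moves": [{"dx": 0,"dy": 0,"dz": -0.02,"roll": 0,"jaw": 0.3},{"dx": 0,"dy": 0,"dz": -0.015,"roll": 0,"jaw": 0.3},{"dx": 0,"dy": 0,"dz": -0.005,"roll": 0,"jaw": 0.3},{"dx": 0,"dy": 0,"dz": -0.006,"roll": 0,"jaw": 0.3},{"dx": 0,"dy": 0,"dz": -0.006,"roll": 0,"jaw": 0.3},{"dx": 0,"dy": 0,"dz": -0.006,"roll": 0,"jaw": 0.3},{"dx": 0,"dy": 0,"dz": 0,"roll": 0,"jaw": 0.3},{"dx": 0,"dy": 0,"dz": 0,"roll": 0,"jaw": 0.3},{"dx": 0,"dy": 0,"dz": 0,"roll": 0,"jaw": 0.3},{"dx": 0,"dy": 0,"dz": 0,"roll": 0,"jaw": 0.3}], "newtons": 6}}

```text
t: 34.5
eef_pos: [0.4368, -0.0191, 0.0124]
ee_rot: [-3.141, 0.0, -1.954]
force: [0.0, 0.8, -2.8]
width: 0.0459
gripper_force: 6.0
```

Emit:
{"op": "servo_tool", "data": {"moves": [{"dx": 0,"dy": 0,"dz": -0.004,"roll": 0,"jaw": 0.3},{"dx": 0,"dy": 0,"dz": 0,"roll": 0,"jaw": 0.3},{"dx": 0,"dy": 0,"dz": 0,"roll": 0,"jaw": 0.7},{"dx": 0,"dy": 0,"dz": 0,"roll": 0,"jaw": 1},{"dx": 0,"dy": 0,"dz": 0,"roll": 0,"jaw": 1},{"dx": 0,"dy": 0,"dz": 0,"roll": 0,"jaw": 1},{"dx": 0,"dy": 0,"dz": 0,"roll": 0,"jaw": 1},{"dx": 0,"dy": 0,"dz": 0.03,"roll": 0,"jaw": 1},{"dx": 0,"dy": 0,"dz": 0.04,"roll": 0,"jaw": 1},{"dx": 0,"dy": 0,"dz": 0.04,"roll": 0,"jaw": 1}], "newtons": 3}}

```text
t: 35.75
eef_pos: [0.4364, -0.0193, 0.1194]
ee_rot: [3.141, -0.0, -1.955]
force: [0.8, 0.8, -0.6]
width: 0.0875
gripper_force: 0.0
```

Emit:
{"op": "servo_tool", "data": {"moves": [{"dx": 0,"dy": -0.01,"dz": 0.04,"roll": 0,"jaw": 1},{"dx": 0,"dy": -0.04,"dz": 0.04,"roll": 0,"jaw": 1},{"dx": 0,"dy": -0.04,"dz": 0.04,"roll": 0,"jaw": 1},{"dx": 0,"dy": -0.03,"dz": 0.03,"roll": 0,"jaw": 1},{"dx": 0,"dy": 0,"dz": 0,"roll": 0,"jaw": 1},{"dx": 0,"dy": 0,"dz": 0,"roll": 0,"jaw": 1},{"dx": 0,"dy": 0,"dz": 0,"roll": 0,"jaw": 1},{"dx": 0,"dy": 0,"dz": 0,"roll": 0,"jaw": 1},{"dx": 0,"dy": 0,"dz": 0,"roll": 0,"jaw": 1},{"dx": 0,"dy": 0,"dz": 0,"roll": 0,"jaw": 1}]}}

```text
t: 37.0
eef_pos: [0.4368, -0.139, 0.2681]
ee_rot: [3.141, -0.0, -1.954]
force: [-0.5, 0.5, 0.1]
width: 0.0877
gripper_force: 0.0
```

```bash
python3 st.py | grep bay; python3 - <<'E'
import cv2,numpy as np
a=cv2.imread("pics/st_top.png")[150:290,170:420];b=cv2.imread("pics/st_side.png")[130:330,190:430]
cv2.imwrite("pics/end.png",np.hstack([cv2.resize(a,(450,252)),cv2.resize(b,(302,252))]))
from h import *
_,_,P=cloud("side")
r=P[...,:2]-np.array([.4368,-.0191]);d=np.array([.375,.927]);x=r@d;y=r@np.array([-.927,.375]);z=P[...,2]
for b in np.arange(-.06,.18,.02):
    m=(x>b)&(x<b+.02)&(abs(y)<.015);print(f"{b+.01:.2f} {np.median(z[m]):.3f}",end="; ")
E
```

```text
top bay 0 seen 1003 raised 147 [(np.int64(73), [0.026, -0.073, 0.037]), (np.int64(70), [-0.004, -0.093, 0.039])]
top bay 1 seen 998 raised 150 [(np.int64(148), [0.019, 0.013, 0.039])]
top bay 2 seen 965 raised 90 [(np.int64(87), [0.029, 0.111, 0.067])]
side bay 0 seen 164 raised 75 [(np.int64(74), [-0.003, -0.088, 0.04])]
side bay 1 seen 520 raised 145 [(np.int64(139), [0.017, 0.011, 0.041])]
side bay 2 seen 517 raised 128 [(np.int64(113), [0.028, 0.111, 0.065])]
-0.05 0.691; -0.03 0.050; -0.01 0.692; 0.01 0.689; 0.03 0.050; 0.05 0.049; 0.07 0.047; 0.09 nan; 0.11 nan; 0.13 nan; 0.15 nan; 0.17 nan;
  return _methods._mean(a, axis=axis, dtype=dtype,
  ret = ret.dtype.type(ret / rcount)
```

View pics/end.png

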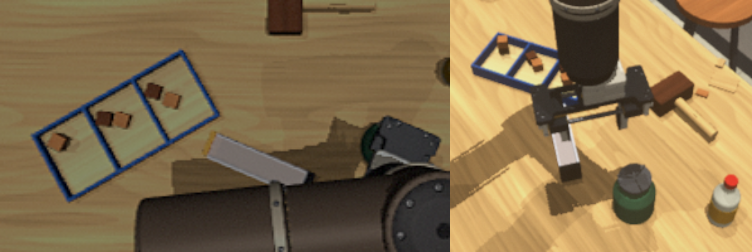

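```bash
python3 -c "
from station import *
print(job_done())"
```

```text
the job is handed in; nothing more can be done
None
```

I handed the job in at about 37 s; no verdict came back, but the last camera check showed two blocks in each bay (the pair in bay 2 stacked two high), the empty shaker lying released on the bench, and no sign that the glue bottle, stove or mallet had been touched.

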